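Take the reference unit out of the test cell

TASK

The test run is over: reach through the round port of the test cell, ease the reference unit anticlockwise on its twist-lock mount until you feel it stop, without forcing it, and lift it out through the port. Set it down gently, upright on its foot, in the free pocket of the tray that already holds the other round unit. Do not lean on the cell, and leave the other two units standing in their pockets.

Things in the scene. Friction and masses are not known exactly. Their poses are not given: they have to be found in the camera images.
- cell: Test cell fixed to the bench: box 290 (x) by 320 (y) mm with clear side and back windows and a white front panel sloping at 30 deg to the horizontal, rising away from its front (-x) side from 115 to 255 mm above the bench. The only way in is the round port in that panel. Origin: centre of the underside; z up.
- port (a point): Centre of the round port, on the sloping panel's outer face: clear hole of 140 mm diameter in a 6 mm panel, with a flat black ring round it 172 mm across, 4 mm proud. z: square to the panel, out of the cell (30 deg from vertical, leaning to the cell's front); x: up the slope; y: level.
- seat (a point): Centre of the seat of the twist-lock mount inside the cell, 124 mm below the port's centre along the port's axis; axes parallel to the port's. Seat 95 mm across; the collar's lip lies 8.5 to 13.5 mm above it, with two opposite gates 25 mm wide that let the lugs out. The collar is clamped at any angle: where its gates lie is not known beforehand.
- unit: Reference unit to take out: round aluminium can 118 mm tall, 0.3 to 0.5 kg, locked on the mount on the tilted axis. Origin: centre of its foot's underside; z along its axis, out of the port. Foot: black, 62 mm across, z 0 to 16 mm, with two lugs along x out to 41 mm from the axis (14 mm wide, 5 mm thick). Can: 72 mm across, z 16 to 76 mm.
- unit_grip (a point): Middle of the unit's black grip bar, on its axis 100 mm above the origin, same axes; a good place to grip. The bar is 50 mm along x, 14 mm thick along y (flat sides) and runs from the can's top (24 mm below this point) to 18 mm above it: its top lies 6 mm inside the port.
- unit_foot (a point): Centre of the unit's lugs, 2.5 mm above its origin, same axes. Unlocking: turn the unit anticlockwise seen from outside (positive about its z) by 30 to 72 deg, with light friction only, until the lugs meet the stops; they then stand in their gates (up to 5 deg short still clears). Draw it out along its axis. Locked, it has 3.5 mm of play along and 2 mm across the axis.
- round_spare: Another round unit just like the one in the cell, standing loose and upright in a tray pocket. Origin: centre of its foot's underside, z up.
- square_spare: A unit with a square body (62 mm), else with the same foot, height and grip bar, standing loose and upright in a pocket of the other tray. Origin: centre of its foot's underside, z up.
- tray1: Black tray fixed to the bench, 110 (x) by 215 (y) by 45 mm high, walls and floor 5 mm thick, with two square pockets (100 mm) side by side along y. Origin: centre of the underside, z up.
- tray2: A second tray just like tray1. Origin: centre of the underside, z up.
- tray1_free (a point): Centre of the floor (top surface, 5 mm above the bench) of tray1's free pocket.
- tray1_kept (a point): Centre of the floor of tray1's other pocket, which holds one of the two spare units (either may be there).
- tray2_free (a point): Centre of the floor of tray2's free pocket.
- tray2_kept (a point): Centre of the floor of tray2's other pocket, which holds the other spare unit.
Not all that is in view belongs to the job. Leave any pink look-alike of the unit alone. What is shaped like the square_spare but purple is not meant.

How it is judged:
By the outcome, as a careful person would: the job done as asked, in the order asked, and still so for the second after the job is handed in, with the robot touching nothing.
It also fails if it takes over 59 s, if anything falls off the work surface, if the arm or the gripper's body presses on something with over 40 N, if the wrist force passes 120 N, or if a joint passes its speed limit or range.

ROBOT

A 6-joint arm with a two-finger parallel gripper is mounted at the origin on the work surface. World frame = base frame: x ahead of the robot, y to its left, z up, the work surface at z = 0. Lengths are in m, angles in degrees, forces in N, time in s.
With the tool pointing down it reaches from about 0.25 to 0.725 m from the base axis. Payload 9.7 kg.
Tool frame: the origin (TCP) lies between the finger pads; the fingertips stand 19 mm ahead of it and the grasp point (between the pads) is the TCP; x points along the fingers, y is the direction in which the jaws open and shut, and the axes are right-handed (so a half turn about x gives the same grasp; the last joint's range is limited). The gripper opens to 85 mm and grips with 20 to 120 N. Pads are 22 mm wide; open, the fingers measure 114 mm over their backs; the gripper's body (76 mm by 85 mm) begins 54 mm behind the grasp point. The pads swing forward as they close: fully open they stand 13 mm farther back than shut.
Start: joints at [-67.895, 4.979, 10.078, 95.1, 0, 90], TCP at [0.207, -0.51, 0.25] pointing down, gripper open.
Joint ranges: [-179.16, 179.16], [-48.56, 103.87], [-65.8, 70.77], [-126.05, 130.52], [-82.76, 87.17], [-180, 180]. Speed limits (degrees/s): [127.2, 127.2, 147.25, 180, 180, 180].

INTERFACE

Orientations are given as [roll, pitch, yaw] about the fixed x, y, z axes, in that order (R = Rz(yaw) Ry(pitch) Rx(roll)).
In Python, from workcell import bot gives the robot as it stands. The module is installed in compiled form; this text tells all that it offers.
- The arm moves only by the shell command python3 -m handwheel 'ROWS' [FORCE]. ROWS is JSON, a list of rows, each a list of 7 numbers: the turn, a rotation vector about the tool's x, y, z in degrees, then the shift along the tool's x, y, z in m, then the closure, from -1 (fully open) to 1 (shut), so that 0 is half open. In form: [[ax, ay, az, dx, dy, dz, fingers], ...]. A call has 1 to 20 rows; each row is the pose to reach, as a shift and turn from the pose commanded when the call began, along the tool's axes at that moment; what a row does not reach only later rows make up. A row lasts 1/8 s, in which the tool goes at most 62.5 mm and 10.7 degrees, less where a joint would pass 70% of its speed; a pose out of reach is approached as far as the arm can. A call with a gripper value outside its range is refused whole. The fingers move at their own pace and stop on an object; FORCE is the grip in N (left out, the last holds). Time passes only in rows, so rows that repeat a pose let the fingers close. It gives the time, the measured TCP pose, the force and the opening at its end, in the units of the state.
- bot.get_obs(): the state, without advancing time (a new reading comes with each control period).
- bot.camera(name): name is "scene" or "side" or "wrist"; returns a dict with "frame" (384x512x3 uint8, red, green, blue), "fx", "fy", "cx", "cy" (pixels), "R" (3x3) and "t" (3): a world point X has camera coordinates R X + t; the wrist camera has in their place "tool_from_camera" (4x4, takes a point from camera to tool coordinates, whose origin is the TCP and whose axes are the tool frame's). Camera axes: x right, y down, z forward; pixel columns grow to the right and rows downward; lengths in m; the calibration is good to about 2 mm. A picture is of the moment at which its call begins: read the wrist's pose just before it. There is no depth.
- bot.job_done(): hands the job in, once; it reports no verdict.
Trained networks look in a picture, given as the dict that the camera call returned (one of the last four; its "shot" number tells which), for a name from the list of things; names that differ only in an ending like _2 or _b are one class to them, and where a whole thing is asked for, a point or a joint stands for the part that bears it (a point fixed in the world has none). Each returns a list of dicts, best first, with "conf" (0 to 1); they miss things now and then, are a little off and sometimes report something else, mostly with a low value. They report only what shows in the picture. A call takes as long as a camera call. They do not tell look-alikes from the thing itself.
- bot.look_for(name, picture): "bbox" ([left, top, width, height] as shares, 0 to 1, of the picture: columns of its width, rows of its height, round what is visible of it).
- bot.tip_of(name, picture): "centre" ([column, row] as shares, 0 to 1, of the picture: columns of its width, rows of its height: a listed point, or the origin of a listed thing).
The state is a dict: "time": time; "q": joint angles; "qd": joint speeds; "joint_efforts": joint torques, N m; "ee_pos": TCP position; "tcp_rot": TCP orientation; "wrist_force": force on the tool from outside, world axes, zero at the start; "torque": the same for the moment, N m; "opening": finger opening in m.
Only numpy, scipy, OpenCV 4.12 (cv2) and the standard library are available. Lean on these libraries where they do the work, as an engineer would, in place of code of your own. Each camera call takes 0.05 s, during which the arm holds its last target.

## Working session

There is one attempt and no reset: what is moved stays moved. The work goes in short steps, Python scripts to look and compute and a shell command to move; the robot and the scene stay as the last step left them, time stands still between calls to the robot, and variables do not carry over. Pictures are saved under pics/ and viewed, and the job is handed in when it is done.

```bash
mkdir -p pics
cat > h.py <<'E'
import numpy as np,cv2
from workcell import bot
from scipy.spatial.transform import Rotation as Ro
def save(c,n,s=1.5):
    f=c["frame"][:,:,::-1]; cv2.imwrite("pics/"+n+".png",cv2.resize(f,None,fx=s,fy=s,interpolation=cv2.INTER_CUBIC))
def Rt(o): return Ro.from_euler('xyz',o["tcp_rot"],degrees=True).as_matrix()
E
python3 - <<'E'
from h import *
o=bot.get_obs(); print(o)
for n in ["scene","side","wrist"]:
    c=bot.camera(n); save(c,n+"0"); print(n,{k:(np.round(v,4).tolist() if k!="frame" else 0) for k,v in c.items()})
    for t in ["cell","port","seat","unit","unit_grip","unit_foot","round_spare","square_spare","tray1","tray1_free","tray1_kept","tray2_free","tray2_kept"]:
        if t in("cell","unit","round_spare","square_spare","tray1"):
            print(t,[(np.round(np.array(d["bbox"])*[512,384,512,384]).tolist(),round(d["conf"],2)) for d in bot.look_for(t,c)][:4])
        print(" ",t,[(np.round(np.array(d["centre"])*[512,384],1).tolist(),round(d["conf"],2)) for d in bot.tip_of(t,c)][:4])
E
```

```text
{'time': 0.0, 'q': array([-6.78949102e+01,  5.00870593e+00,  1.00341376e+01,  9.50989762e+01,
       -9.97707658e-04,  9.00019172e+01]), 'qd': array([-0.00287611, -0.03792844,  0.05411479,  0.03066234, -0.04322845,
       -0.05772858]), 'joint_efforts': array([-1.99770700e-03, -5.20377374e+01,  4.64811337e+01,  1.59183552e-02,
       -6.51638879e-05, -3.27740565e-06]), 'ee_pos': array([ 0.20688698, -0.50938368,  0.24960319]), 'tcp_rot': array([-89.22085456,  89.92644869, 112.88231868]), 'wrist_force': array([ 1.10697955,  0.21219935, -0.32128862]), 'torque': array([ 0.04360967, -0.01427529,  0.03628124]), 'opening': 0.0855848643091955}
scene {'frame': 0, 'fx': 466.135, 'fy': 466.135, 'cx': 256.3362, 'cy': 194.4971, 'R': [[0.8246, 0.5656, 0.0024], [0.5379, -0.7829, -0.3125], [-0.1749, 0.259, -0.9499]], 't': [-0.4808, -0.2419, 1.6992], 'shot': 1}
cell [([219.0, 126.0, 124.0, 122.0], 0.62)]
  cell [([277.5, 188.1], 0.67), ([278.0, 173.5], 0.33)]
  port [([275.4, 170.4], 0.75)]
  seat []
unit [([270.0, 169.0, 24.0, 18.0], 0.85), ([287.0, 67.0, 31.0, 32.0], 0.55)]
  unit [([291.4, 191.1],
[... 1645 characters left out ...]
 ([163.4, 269.5], 0.68)]
  tray1_free [([140.9, 210.3], 0.58), ([163.1, 213.1], 0.33)]
  tray1_kept [([174.9, 207.8], 0.81)]
  tray2_free [([183.3, 266.2], 0.97), ([182.2, 208.5], 0.39)]
  tray2_kept [([145.0, 265.9], 0.91)]
wrist {'frame': 0, 'fx': 320.3411, 'fy': 320.3411, 'cx': 255.6726, 'cy': 193.2834, 'tool_from_camera': [[0.0001, -0.3016, 0.9534, -0.123], [1.0, -0.0009, -0.0004, 0.0003], [0.001, 0.9534, 0.3016, -0.0764], [0.0, 0.0, 0.0, 1.0]], 'shot': 3}
cell []
  cell []
  port []
  seat []
unit []
  unit []
  unit_grip []
  unit_foot []
round_spare []
  round_spare []
square_spare []
  square_spare []
tray1 []
  tray1 []
  tray1_free []
  tray1_kept []
  tray2_free []
  tray2_kept []
```

View pics/scene0.png

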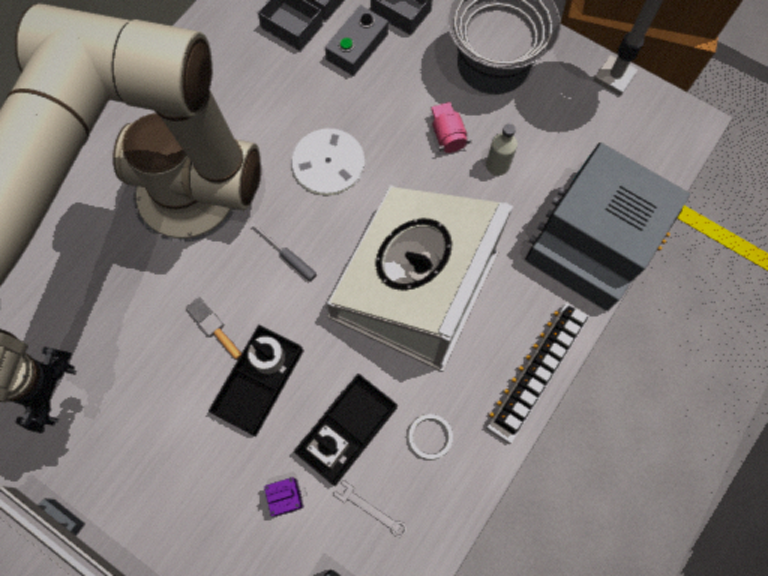

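View pics/side0.png

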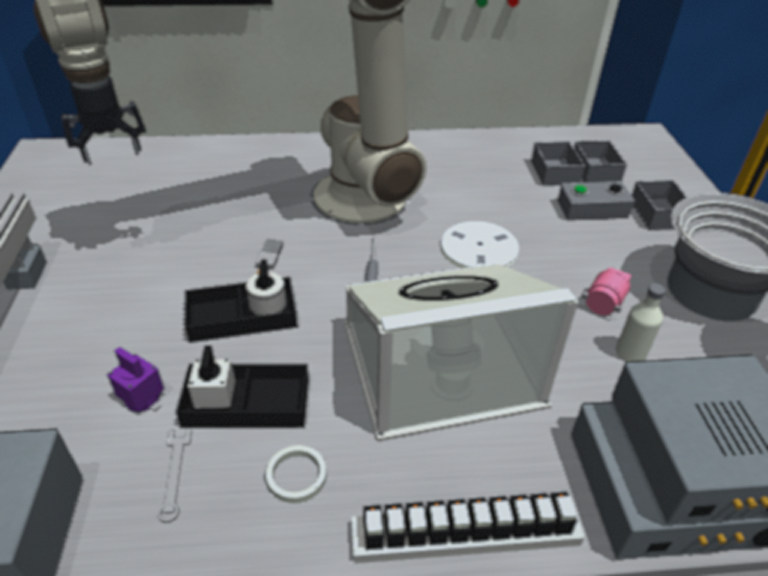

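Run:
```python
from h import *
c=bot.camera("scene"); f=c["frame"][:,:,::-1]
cv2.imwrite("pics/sc_cell.png",cv2.resize(f[115:255,210:350],None,fx=4,fy=4,interpolation=cv2.INTER_CUBIC))
cv2.imwrite("pics/sc_tray.png",cv2.resize(f[205:345,130:270],None,fx=4,fy=4,interpolation=cv2.INTER_CUBIC))
c=bot.camera("side"); f=c["frame"][:,:,::-1]
cv2.imwrite("pics/sd_cell.png",cv2.resize(f[165:300,220:395],None,fx=4,fy=4,interpolation=cv2.INTER_CUBIC))
```

```text
(no output)
```

View pics/sc_cell.png

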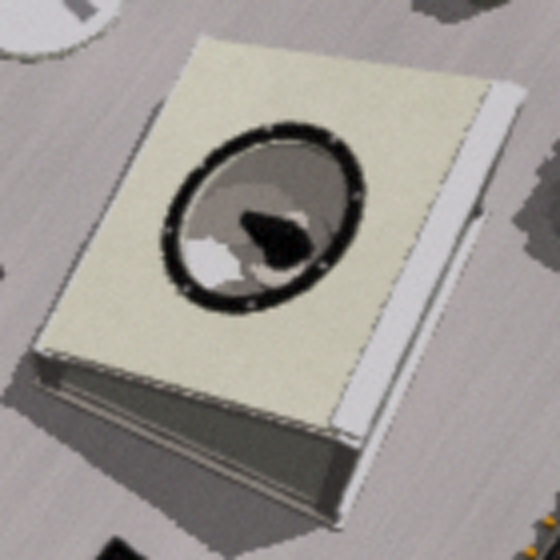

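View pics/sd_cell.png

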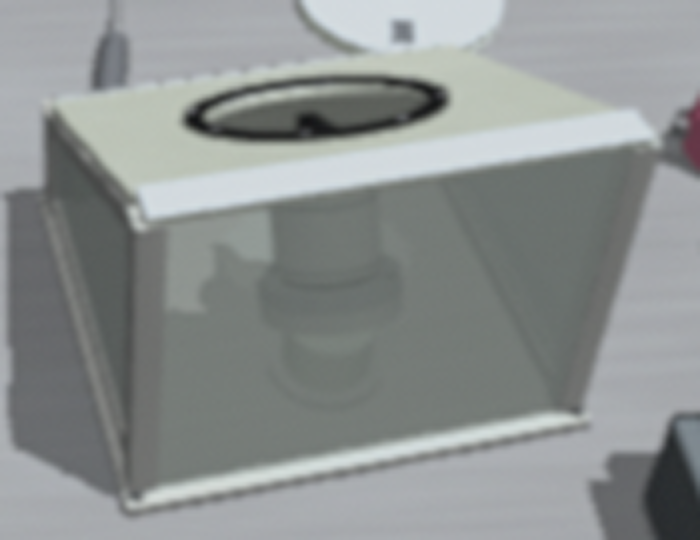

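View pics/sc_tray.png

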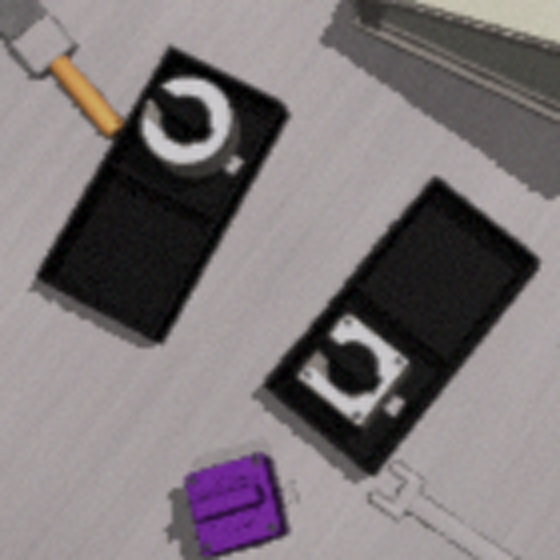

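```bash
cat >> h.py <<'E'
def proj(c,X):
    X=np.atleast_2d(X); p=X@np.array(c["R"]).T+np.array(c["t"]); return np.c_[c["fx"]*p[:,0]/p[:,2]+c["cx"],c["fy"]*p[:,1]/p[:,2]+c["cy"]]
def ray(c,u,v):
    R=np.array(c["R"]);d=R.T@np.array([(u-c["cx"])/c["fx"],(v-c["cy"])/c["fy"],1]); return -R.T@np.array(c["t"]),d
def onz(c,u,v,z):
    o,d=ray(c,u,v); return o+d*(z-o[2])/d[2]
E
python3 - <<'E'
from h import *
from scipy.optimize import least_squares
s=bot.camera("scene"); d=bot.camera("side")
xs=-.145+.14/np.tan(np.pi/6)
P={'f+':(-.145,.16,.115),'f-':(-.145,-.16,.115),'m+':(xs,.16,.255),'m-':(xs,-.16,.255),'b+':(.145,.16,.255),'b-':(.145,-.16,.255),'B-':(.145,-.16,0),'B+':(.145,.16,0)}
S={'f+':(203,37),'f-':(38,350),'m+':(492,82),'m-':(335,425),'b+':(526,92),'b-':(358,440),'B-':(340,525)}
D={'m-':(140,188),'m+':(640,110),'b-':(138,220),'b+':(658,145),'f-':(45,105),'f+':(450,45),'B-':(128,510),'B+':(590,422)}
S={k:np.array(v)/4-.375+[210,115] for k,v in S.items()}
D={k:np.array(v)/4-.375+[220,165] for k,v in D.items()}
def T(p,X):
    R=Ro.from_euler('z',p[2]).as_matrix(); return np.atleast_2d(X)@R.T+[p[0],p[1],0]
def res(p):
    r=[]
    for c,L in((s,S),(d,D)):
        for k,v in L.items(): r.append(proj(c,T(p,P[k]))[0]-v)
    return np.array(r)
o=least_squares(lambda p:res(p).ravel(),[.5,0,0],loss='soft_l1'); p=o.x
print(p[:2],np.degrees(p[2])); print(np.round(res(p),1).tolist())
# port from ring centre in both
for c,uv in((s,np.array([263.5,218])/4-.375+[210,115]),(d,np.array([316,107])/4-.375+[220,165])):
    o,dd=ray(c,*uv); n=Ro.from_euler('z',p[2]).apply([-.5,0,np.sqrt(3)/2]); a=T(p,(-.145,0,.115))[0]+n*.004
    X=o+dd*(n@(a-o))/(n@dd); print("port",X-n*.004, Ro.from_euler('z',p[2]).inv().apply(X-n*.004-[p[0],p[1],0]))
# trays
for nm,uv,z in(("t1free",(165.3,269.1),.005),("t1kept",(180.1,241.2),.005),("t1",(175.3,254.9),0)):print(nm,onz(s,*uv,z))
for nm,uv,z in(("t1free",(140.9,210.3),.005),("t1kept",(174.9,207.8),.005),("t1",(162.1,212),0)):print(nm,onz(d,*uv,z))
E
```

```text
[0.58626173 0.11850021] 8.822689246588826
[[-1.6, -3.6], [-3.4, -0.7], [-1.5, -5.0], [-5.8, 1.1], [4.5, -1.4], [3.7, 4.3], [0.9, 1.5], [-6.0, -2.3], [0.5, -3.3], [-0.4, 4.7], [5.3, 1.3], [-2.1, -3.9], [1.4, -4.0], [0.2, 1.8], [0.2, 1.2]]
port [0.5809407  0.10991967 0.19492022] [-0.00657412 -0.00766289  0.19492022]
port [0.61511474 0.10716952 0.21417362] [ 0.02677374 -0.01562202  0.21417362]
t1free [ 0.4405056  -0.32189596  0.005     ]
t1kept [ 0.4237697  -0.21987293  0.005     ]
t1 [ 0.43756877 -0.26551623  0.        ]
t1free [ 0.43202535 -0.32956233  0.005     ]
t1kept [ 0.42778089 -0.22746435  0.005     ]
t1 [ 0.43853877 -0.2660698   0.        ]
```

Run:
```python
from h import *
from scipy.optimize import least_squares
s=bot.camera("scene"); d=bot.camera("side")
S={'f+':(203,37),'f-':(38,350),'m+':(492,82),'m-':(335,425),'b+':(526,92),'b-':(358,440),'B-':(340,525)}
D={'m-':(140,188),'m+':(640,110),'b-':(138,220),'b+':(658,145),'f-':(45,105),'f+':(450,45),'B-':(128,510),'B+':(590,422)}
S={k:np.array(v)/4-.375+[210,115] for k,v in S.items()}
D={k:np.array(v)/4-.375+[220,165] for k,v in D.items()}
# triangulate
for k in D:
    if k in S:
        A=[];b=[]
        for c,uv in((s,S[k]),(d,D[k])):
            o,r=ray(c,*uv); r/=np.linalg.norm(r); M=np.eye(3)-np.outer(r,r); A.append(M);b.append(M@o)
        X=np.linalg.lstsq(np.vstack(A),np.hstack(b),rcond=None)[0]
        print(k,np.round(X,4), [np.round(proj(c,X)[0]-L[k],1).tolist() for c,L in((s,S),(d,D))])
print([onz(d,*D[k],0) for k in('B-','B+')])
A=[];b=[]
for c,uv in((s,np.array([263.5,218])/4-.375+[210,115]),(d,np.array([316,107])/4-.375+[220,165])):
    o,r=ray(c,*uv); r/=np.linalg.norm(r); M=np.eye(3)-np.outer(r,r); A.append(M);b.append(M@o)
print("port",np.linalg.lstsq(np.vstack(A),np.hstack(b),rcond=None)[0])
```

```text
m- [ 0.7192 -0.013   0.2585] [[0.1, -0.2], [-0.3, 0.1]]
m+ [0.6707 0.2833 0.2549] [[0.6, -0.9], [-1.3, 0.4]]
b- [ 0.7387 -0.0139  0.2543] [[-0.2, 0.4], [0.6, -0.2]]
b+ [0.6958 0.2898 0.2509] [[0.1, -0.1], [-0.2, 0.1]]
f- [ 0.4761 -0.0562  0.1074] [[-0.0, 0.0], [0.0, -0.0]]
f+ [0.4284 0.249  0.1079] [[-0.0, 0.1], [0.1, -0.0]]
B- [ 0.7493 -0.0163  0.0016] [[-0.1, 0.4], [0.5, -0.2]]
[array([ 0.74869543, -0.01751238,  0.        ]), array([0.70096361, 0.29945058, 0.        ])]
port [0.57626784 0.11531965 0.18414194]
```

```bash
cat >> h.py <<'E'
def mv(Rc,pc,Rn,pn):
    print("turn",np.round(Ro.from_matrix(Rc.T@Rn).as_rotvec(degrees=True),2).tolist(),"shift",np.round(Rc.T@(np.array(pn)-pc),4).tolist())
yaw=8.7
port0=np.array([.577,.115,.181])
Rport=Ro.from_euler('zy',[0,0]).as_matrix()
Rport=(Ro.from_euler('z',yaw,degrees=True)*Ro.from_euler('y',-30,degrees=True)).as_matrix()
n=Rport[:,2]
E
python3 - <<'E'
from h import *
o=bot.get_obs(); print(o["time"],n); R0=Rt(o); print(R0.round(3))
# commanded start: exactly down
R1=Rport@Ro.from_euler('z',67.895,degrees=True).as_matrix()@R0
print(R1.round(3)); mv(R0,o["ee_pos"],R1,port0+.17*n)
E
```

```text
3.15 [-0.49424694 -0.07563041  0.8660254 ]
[[ 0.     0.376 -0.927]
 [ 0.    -0.927 -0.376]
 [-1.    -0.    -0.   ]]
[[ 0.494  0.856  0.151]
 [ 0.076  0.131 -0.988]
 [-0.866  0.5   -0.   ]]
turn [-74.73, 20.02, 25.35] shift [-0.0779, -0.4591, -0.4952]
```

```bash
python3 -m handwheel '[[-74.7,20,25.3,-0.078,-0.459,-0.495,-1],[-74.7,20,25.3,-0.078,-0.459,-0.495,-1],[-74.7,20,25.3,-0.078,-0.459,-0.495,-1],[-74.7,20,25.3,-0.078,-0.459,-0.495,-1],[-74.7,20,25.3,-0.078,-0.459,-0.495,-1],[-74.7,20,25.3,-0.078,-0.459,-0.495,-1],[-74.7,20,25.3,-0.078,-0.459,-0.495,-1],[-74.7,20,25.3,-0.078,-0.459,-0.495,-1],[-74.7,20,25.3,-0.078,-0.459,-0.495,-1],[-74.7,20,25.3,-0.078,-0.459,-0.495,-1],[-74.7,20,25.3,-0.078,-0.459,-0.495,-1],[-74.7,20,25.3,-0.078,-0.459,-0.495,-1],[-74.7,20,25.3,-0.078,-0.459,-0.495,-1],[-74.7,20,25.3,-0.078,-0.459,-0.495,-1],[-74.7,20,25.3,-0.078,-0.459,-0.495,-1]]' 40
python3 - <<'E'
from h import *
o=bot.get_obs(); c=bot.camera("wrist"); save(c,"w1")
R=Rt(o); print(o["time"],o["q"].round(1)); mv(R,o["ee_pos"],R,port0+.17*n)
for t in ["unit_grip","port","seat"]:
    print(" ",t,[(np.round(np.array(d["centre"])*[512,384],1).tolist(),round(d["conf"],2)) for d in bot.tip_of(t,c)][:4])
X=[port0,port0-.024*n,port0-.124*n]
T=np.array(c["tool_from_camera"])
for x in X:
    p=np.linalg.inv(T)@np.r_[R.T@(x-o["ee_pos"]),1]; print(c["fx"]*p[0]/p[2]+c["cx"],c["fy"]*p[1]/p[2]+c["cy"],p[2])
E
```

```text
time: 5.03
ee_pos: [0.4927, 0.1007, 0.3286]
tcp_rot: [90.0, 60.0, 8.6]
wrist_force: [-1.0, 0.3, 0.7]
opening: 0.085
5.025 [ 12.6 -28.2 -15.   73.3  -2.   93.5]
turn [0.0, 0.0, 0.0] shift [0.0005, 0.0002, -0.0014]
  unit_grip [([257.0, 168.7], 0.9)]
  port []
  seat [([257.1, 170.6], 0.31)]
257.0368986789084 175.1223867889082 0.3027880592461658
256.95762894818097 169.25332768005364 0.3256625672607486
256.7200649502491 151.66430431384137 0.4209730173215104
```

View pics/w1.png

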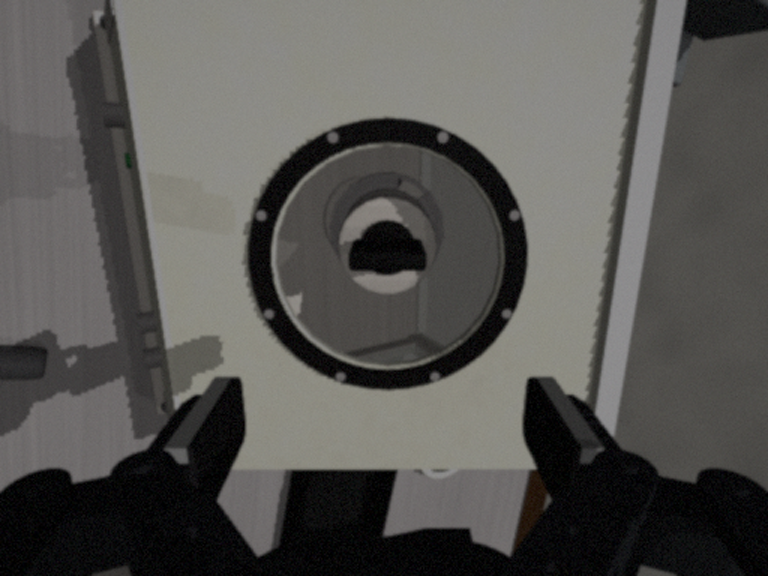

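```bash
python3 - <<'E'
from h import *
c=bot.camera("wrist"); f=c["frame"][:,:,::-1]
f=cv2.convertScaleAbs(f[70:265,160:360],alpha=1.8,beta=20)
cv2.imwrite("pics/w1z.png",cv2.resize(f[:,:],None,fx=3.0,fy=3.0,interpolation=cv2.INTER_CUBIC))
E
python3 -m handwheel '[[10,0,0,0,0,0,-1]]'
python3 -c "
from h import *;print(bot.get_obs()['q'].round(2))"
```

```text
time: 5.4
ee_pos: [0.4929, 0.1018, 0.3283]
tcp_rot: [100.2, 60.0, 8.7]
wrist_force: [0.2, 0.7, -0.3]
opening: 0.0855
[ 12.73 -28.14 -14.96  73.29  -2.01 103.73]
```

View pics/w1z.png

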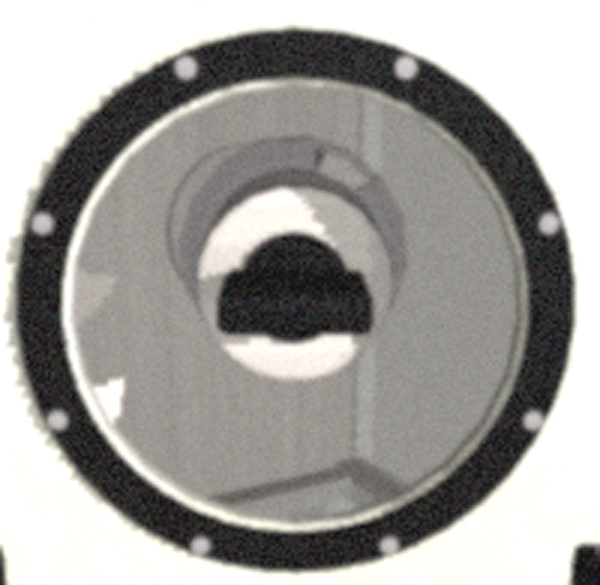

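Run:
```python
from h import *
o=bot.get_obs(); R=Rt(o); print(o["ee_pos"])
Rn=np.c_[-n,-Rport[:,1],-Rport[:,0]]
print(np.linalg.det(Rn)); Rn0=np.c_[-n,Rport[:,0],-Rport[:,1]]
Rn=Rn0@Ro.from_euler('x',-90,degrees=True).as_matrix(); print(Rn.round(2))
mv(R,o["ee_pos"],Rn,port0+.03*n); mv(R,o["ee_pos"],Rn,port0-.021*n)
```

```text
[0.49286687 0.10176472 0.32832697]
1.0
[[ 0.49 -0.15  0.86]
 [ 0.08  0.99  0.13]
 [-0.87  0.    0.5 ]]
turn [-100.24, -0.03, 0.04] shift [0.1402, 0.0001, -0.0004]
turn [-100.24, -0.03, 0.04] shift [0.1912, 0.0002, -0.0004]
```

```bash
python3 -m handwheel '[[-100.2,0,0,0.03,0,0,-1],[-100.2,0,0,0.06,0,0,-1],[-100.2,0,0,0.09,0,0,-1],[-100.2,0,0,0.1,0,0,-1],[-100.2,0,0,0.11,0,0,-1],[-100.2,0,0,0.12,0,0,-1],[-100.2,0,0,0.125,0,0,-1],[-100.2,0,0,0.13,0,0,-1],[-100.2,0,0,0.14,0,0,-1],[-100.2,0,0,0.14,0,0,-1],[-100.2,0,0,0.14,0,0,-1]]'
python3 - <<'E'
from h import *
o=bot.get_obs(); c=bot.camera("wrist"); save(c,"w2")
R=Rt(o); print(o["time"],o["q"].round(1))
for t in ["unit_grip"]:
    print(" ",t,[(np.round(np.array(d["centre"])*[512,384],1).tolist(),round(d["conf"],2)) for d in bot.tip_of(t,c)][:4])
X=[port0,port0-.024*n,port0-.124*n]
T=np.array(c["tool_from_camera"])
for x in X:
    p=np.linalg.inv(T)@np.r_[R.T@(x-o["ee_pos"]),1]; print(c["fx"]*p[0]/p[2]+c["cx"],c["fy"]*p[1]/p[2]+c["cy"],p[2])
E
```

```text
time: 6.78
ee_pos: [0.5619, 0.1124, 0.2068]
tcp_rot: [-0.1, 60.1, 8.7]
wrist_force: [0.2, 0.1, 0.0]
opening: 0.0853
6.775 [ 12.1 -21.1 -23.9  57.3  -1.7   2.8]
  unit_grip [([254.6, 234.3], 0.64)]
257.3418505307607 247.02118249312815 0.16976134081425368
257.1610964577233 228.67410402896192 0.19265799866496072
256.7172512084626 183.6224851232672 0.28806073970957363
```

View pics/w2.png

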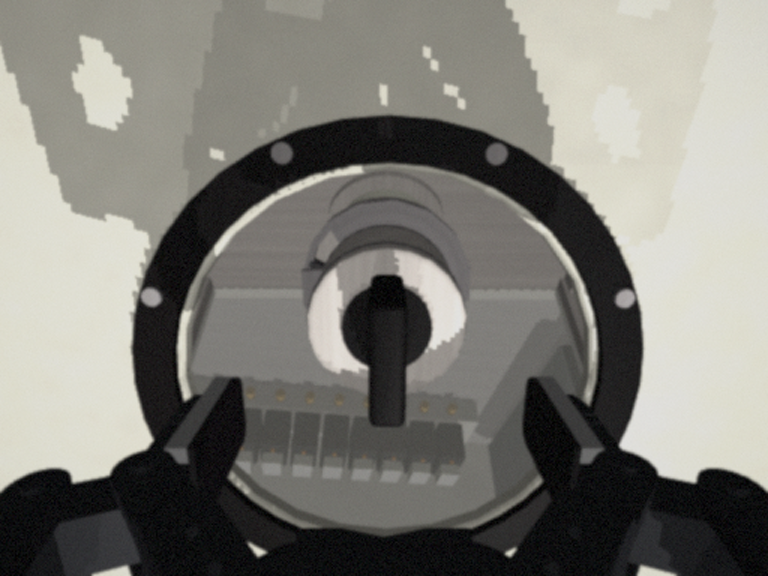

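Run:
```python
from h import *
o=bot.get_obs(); c=bot.camera("wrist"); R=Rt(o)
T=np.array(c["tool_from_camera"])
def pr(x):
    p=np.linalg.inv(T)@np.r_[R.T@(x-o["ee_pos"]),1]; return 1.5*(c["fx"]*p[0]/p[2]+c["cx"]),1.5*(c["fy"]*p[1]/p[2]+c["cy"])
z=R[:,2];y=R[:,1]
for k in(-.025,.025): print("bar",pr(port0-.006*n+z*k))
for k in(-.086,.086): print("ringouter",pr(port0+.004*n+z*k),pr(port0+.004*n+y*k))
for k in(-.070,.070): print("ringinner",pr(port0+.004*n+z*k),pr(port0+.004*n+y*k))
print("canTop",[pr(port0-.048*n+z*k) for k in(-.036,.036)],[pr(port0-.048*n+y*k) for k in(-.036,.036)])
f=c["frame"][:,:,::-1]
cv2.imwrite("pics/w2z.png",cv2.resize(f[150:300,190:330],None,fx=4,fy=4,interpolation=cv2.INTER_CUBIC)*2)
```

```text
bar (np.float64(385.9135716035295), np.float64(297.37269786787954))
bar (np.float64(385.83273618810733), np.float64(421.8582695860601))
ringouter (np.float64(386.19053758628513), np.float64(109.7938072984761)) (np.float64(137.29547696134364), np.float64(375.260450931224))
ringouter (np.float64(385.8505750561369), np.float64(568.9272865136031)) (np.float64(634.8806090562525), np.float64(374.97533956393397))
ringinner (np.float64(386.14868063782103), np.float64(166.3233500373514)) (np.float64(183.5507651204266), np.float64(375.23394710785624))
ringinner (np.float64(385.87426960983356), np.float64(536.9268102480424)) (np.float64(588.5618996547872), np.float64(375.00187972704737))
canTop [(np.float64(385.50356630135593), np.float64(241.8692454100409)), (np.float64(385.4486533988411), np.float64(392.11337223989136))] [(np.float64(305.28833414986264), np.float64(320.8156054405089)), (np.float64(465.6806547710457), np.float64(320.7104677308093))]
```

View pics/w2z.png

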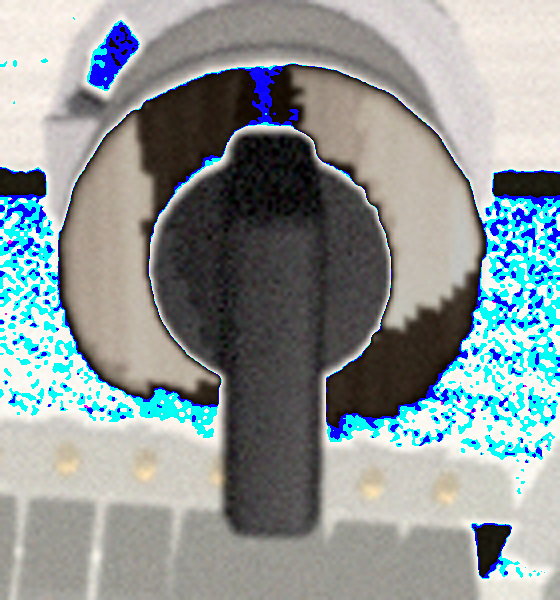

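```bash
python3 -m handwheel '[[0,0,0,0.012,0,0.001,-1],[0,0,0,0.025,0.0004,0.0015,-1],[0,0,0,0.038,0.0004,0.0015,-1],[0,0,0,0.05,0.0004,0.0015,-1],[0,0,0,0.05,0.0004,0.0015,-1],[0,0,0,0.05,0.0004,0.0015,-1]]'
python3 - <<'E'
from h import *
o=bot.get_obs(); c=bot.camera("wrist"); save(c,"w3"); print(o["wrist_force"],o["torque"],o["time"])
E
```

```text
time: 7.68
ee_pos: [0.5879, 0.1169, 0.1646]
tcp_rot: [-0.2, 60.0, 8.7]
wrist_force: [0.5, 0.0, -0.0]
opening: 0.0853
[ 0.48540714  0.03263723 -0.04174878] [-0.05688709  0.45829123 -0.03397237] 7.675
```

View pics/w3.png

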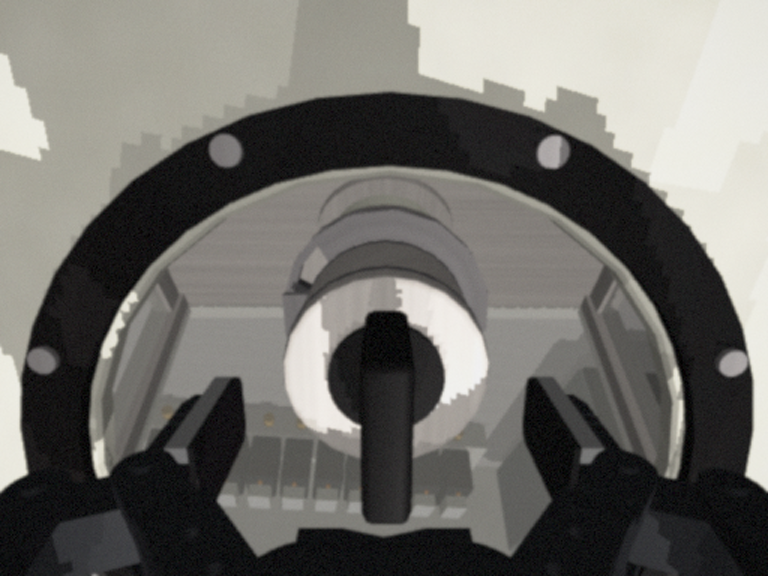

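```bash
python3 -m handwheel '[[0,0,0,0,0,0,0],[0,0,0,0,0,0,0.4],[0,0,0,0,0,0,0.6],[0,0,0,0,0,0,0.8],[0,0,0,0,0,0,1],[0,0,0,0,0,0,1],[0,0,0,0,0,0,1],[0,0,0,0,0,0,1]]' 50
python3 - <<'E'
from h import *
o=bot.get_obs(); R=Rt(o); print(R.T@o["wrist_force"],R.T@o["torque"],o["time"],o["opening"],o["q"].round(1))
c=bot.camera("wrist"); save(c,"w4")
E
```

```text
time: 8.72
ee_pos: [0.5878, 0.117, 0.1645]
tcp_rot: [-0.1, 60.1, 8.7]
wrist_force: [-3.2, 1.4, 2.4]
opening: 0.0129
[-3.59774301  1.90894503 -1.33990328] [-0.05230436  0.79878933  0.39749696] 8.725 0.012943001123642392 [ 12.  -17.1 -25.7  51.5  -1.6   2.7]
```

View pics/w4.png

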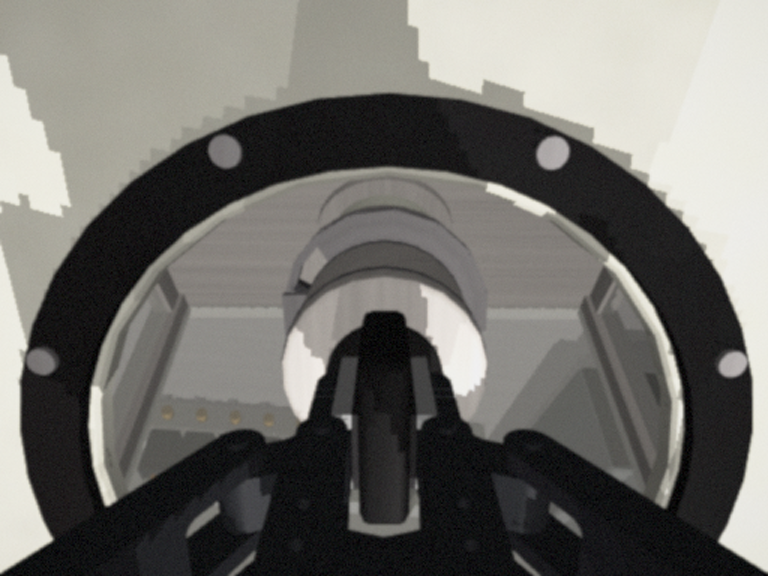

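```bash
cat > t.py <<'E'
from h import *
o=bot.get_obs(); R=Rt(o); print("F",(R.T@o["wrist_force"]).round(2),"T",(R.T@o["torque"]).round(3),round(o["time"],2),o["opening"].round(4),"rot",o["tcp_rot"].round(1),"q",o["q"].round(1))
E
python3 -m handwheel '[[-4,0,0,0,0,0,1],[-8,0,0,0,0,0,1],[-12,0,0,0,0,0,1],[-12,0,0,0,0,0,1]]'; python3 t.py
python3 -m handwheel '[[-4,0,0,0,0,0,1],[-8,0,0,0,0,0,1],[-12,0,0,0,0,0,1],[-15,0,0,0,0,0,1],[-15,0,0,0,0,0,1]]'; python3 t.py
```

```text
time: 9.28
ee_pos: [0.5878, 0.1164, 0.1644]
tcp_rot: [-12.2, 60.1, 8.6]
wrist_force: [-3.7, -2.1, 3.0]
opening: 0.0132
time: 9.9
ee_pos: [0.5879, 0.1165, 0.1644]
tcp_rot: [-27.1, 60.0, 8.6]
wrist_force: [-3.5, -2.6, 2.3]
opening: 0.0131Traceback (most recent call last):
  File "t.py", line 2, in <module>
    o=bot.get_obs(); R=Rt(o); print("F",(R.T@o["wrist_force"]).round(2),"T",(R.T@o["torque"]).round(3),round(o["time"],2),o["opening"].round(4),"rot",o["tcp_rot"].round(1),"q",o["q"].round(1))
                                                                                                                          ^^^^^^^^^^^^^^^^^^
AttributeError: 'float' object has no attribute 'round'
Traceback (most recent call last):
  File "t.py", line 2, in <module>
    o=bot.get_obs(); R=Rt(o); print("F",(R.T@o["wrist_force"]).round(2),"T",(R.T@o["torque"]).round(3),round(o["time"],2),o["opening"].round(4),"rot",o["tcp_rot"].round(1),"q",o["q"].round(1))
                                                                                                                          ^^^^^^^^^^^^^^^^^^
AttributeError: 'float' object has no attribute 'round'
```

```bash
sed -i 's/o\["opening"\].round(4)/o["opening"]/' t.py; python3 t.py
for i in 1; do :; done
python3 -m handwheel '[[-3,0,0,0,0,0,1],[-6,0,0,0,0,0,1],[-9,0,0,0,0,0,1],[-9,0,0,0,0,0,1]]'; python3 t.py
python3 -m handwheel '[[-3,0,0,0,0,0,1],[-6,0,0,0,0,0,1],[-6,0,0,0,0,0,1]]'; python3 t.py
python3 -c "
from h import *
save(bot.camera('wrist'),'w5')"
```

```text
F [-3.93 -0.89 -2.85] T [ 0.03   1.057 -0.324] 9.9 0.013118822499820831 rot [-27.1  60.    8.6] q [ 12.  -17.1 -25.7  51.5  -1.7 -24.2]
time: 10.4
ee_pos: [0.5879, 0.1167, 0.1645]
tcp_rot: [-36.1, 60.0, 8.6]
wrist_force: [-3.3, -4.3, 2.4]
opening: 0.0138
F [-4.   -1.74 -3.94] T [-0.026  1.035 -0.28 ] 10.4 0.013763270334890585 rot [-36.1  60.    8.6] q [ 12.  -17.1 -25.7  51.5  -1.7 -33.2]
time: 10.78
ee_pos: [0.5879, 0.1168, 0.1645]
tcp_rot: [-42.0, 60.0, 8.7]
wrist_force: [-2.8, -3.8, 3.1]
opening: 0.0137
F [-4.34 -1.64 -3.25] T [-0.036  1.093 -0.185] 10.78 0.01373230753359397 rot [-42.   60.    8.7] q [ 12.  -17.1 -25.7  51.5  -1.6 -39.2]
```

View pics/w5.png

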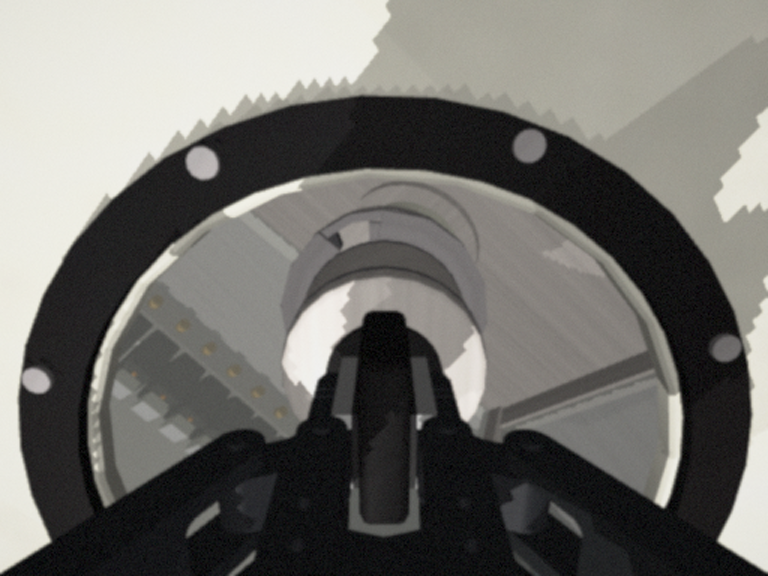

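```bash
python3 -m handwheel '[[-2,0,0,0,0,0,1],[-4,0,0,0,0,0,1],[-6,0,0,0,0,0,1],[-6,0,0,0,0,0,1]]'; python3 t.py
python3 -m handwheel '[[-1.5,0,0,0,0,0,1],[-3,0,0,0,0,0,1],[-3,0,0,0,0,0,1]]'; python3 t.py
python3 -m handwheel '[[-1.5,0,0,0,0,0,1],[-3,0,0,0,0,0,1],[-3,0,0,0,0,0,1]]'; python3 t.py
```

```text
time: 11.32
ee_pos: [0.5879, 0.1169, 0.1645]
tcp_rot: [-48.2, 60.0, 8.7]
wrist_force: [-3.5, -3.9, 3.3]
opening: 0.0136
F [-4.85 -0.79 -3.7 ] T [-0.008  1.027 -0.216] 11.32 0.013561916041425828 rot [-48.2  60.    8.7] q [ 12.  -17.1 -25.7  51.5  -1.6 -45.4]
time: 11.7
ee_pos: [0.5878, 0.1169, 0.1644]
tcp_rot: [-51.2, 60.1, 8.7]
wrist_force: [-3.4, -3.7, 4.3]
opening: 0.0133
F [-5.71 -0.94 -3.21] T [ 0.09   1.092 -0.103] 11.7 0.013320409036513863 rot [-51.2  60.1   8.7] q [ 12.  -17.1 -25.7  51.5  -1.6 -48.4]
time: 12.08
ee_pos: [0.5879, 0.1169, 0.1645]
tcp_rot: [-54.2, 60.0, 8.7]
wrist_force: [-3.2, -4.4, 3.4]
opening: 0.0136
F [-4.88 -0.96 -4.05] T [-0.024  1.042 -0.026] 12.07 0.013647079402491442 rot [-54.2  60.    8.7] q [ 12.  -17.1 -25.7  51.5  -1.6 -51.4]
```

```bash
python3 -m handwheel '[[-1,0,0,0,0,0,1],[-2,0,0,0,0,0,1],[-2,0,0,0,0,0,1]]'; python3 t.py
python3 -m handwheel '[[-1,0,0,0,0,0,1],[-2,0,0,0,0,0,1],[-2,0,0,0,0,0,1]]'; python3 t.py
python3 -c "
from h import *
save(bot.camera('wrist'),'w6')"
```

```text
time: 12.45
ee_pos: [0.5879, 0.1169, 0.1645]
tcp_rot: [-56.2, 60.0, 8.7]
wrist_force: [-3.1, -4.0, 4.1]
opening: 0.0133
F [-5.4  -1.04 -3.5 ] T [ 0.036  1.122 -0.116] 12.45 0.01327580525283076 rot [-56.2  60.    8.7] q [ 12.  -17.1 -25.7  51.5  -1.6 -53.4]
time: 12.82
ee_pos: [0.5879, 0.1169, 0.1645]
tcp_rot: [-58.2, 60.0, 8.7]
wrist_force: [-2.6, -4.0, 3.9]
opening: 0.013
F [-4.95 -1.18 -3.43] T [ 0.023  1.111 -0.038] 12.82 0.013038217168699105 rot [-58.2  60.    8.7] q [ 12.  -17.1 -25.7  51.5  -1.6 -55.3]
```

View pics/w6.png

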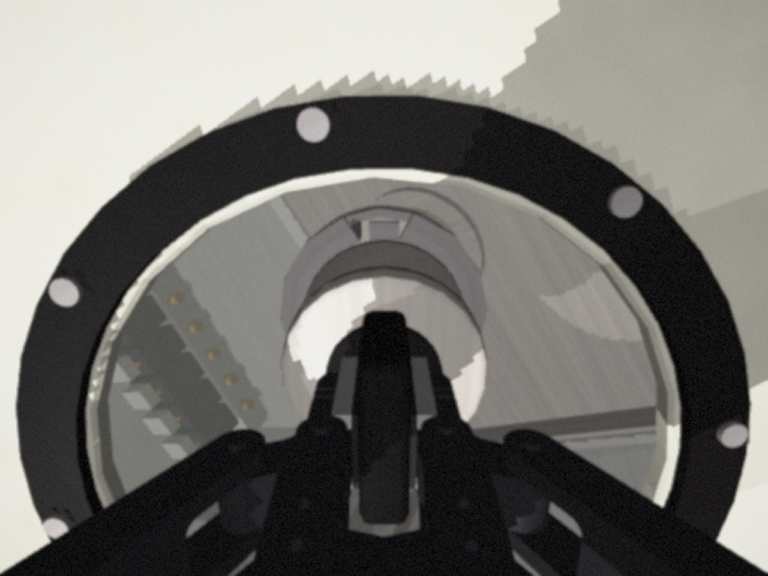

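```bash
python3 -m handwheel '[[-1,0,0,0,0,0,1],[-1.5,0,0,0,0,0,1],[-1.5,0,0,0,0,0,1]]'; python3 t.py
python3 -m handwheel '[[-1,0,0,0,0,0,1],[-1.5,0,0,0,0,0,1],[-1.5,0,0,0,0,0,1]]'; python3 t.py
```

```text
time: 13.25
ee_pos: [0.5879, 0.1169, 0.1645]
tcp_rot: [-59.7, 60.0, 8.7]
wrist_force: [-2.6, -3.8, 4.2]
opening: 0.0131
F [-5.16 -1.17 -3.17] T [ 0.033  1.096 -0.043] 13.25 0.01313394003288416 rot [-59.7  60.    8.7] q [ 12.  -17.1 -25.7  51.5  -1.6 -56.8]
time: 13.62
ee_pos: [0.5879, 0.1169, 0.1644]
tcp_rot: [-61.2, 60.0, 8.7]
wrist_force: [-2.6, -4.4, 3.4]
opening: 0.0134
F [-4.53 -0.91 -4.05] T [ 0.101  1.123 -0.018] 13.62 0.01338411769848637 rot [-61.2  60.    8.7] q [ 12.  -17.1 -25.7  51.5  -1.6 -58.3]
```

```bash
python3 -m handwheel '[[-0.7,0,0,0,0,0,1],[-1.5,0,0,0,0,0,1],[-1.5,0,0,0,0,0,1]]'; python3 t.py
python3 -m handwheel '[[-0.7,0,0,0,0,0,1],[-1.5,0,0,0,0,0,1],[-1.5,0,0,0,0,0,1]]'; python3 t.py
```

```text
time: 14.0
ee_pos: [0.5879, 0.1169, 0.1645]
tcp_rot: [-62.7, 60.0, 8.7]
wrist_force: [-3.9, -3.8, 4.0]
opening: 0.0135
F [-5.68  0.21 -3.69] T [ 0.077  1.108 -0.009] 14.0 0.013542862608303625 rot [-62.7  60.    8.7] q [ 12.  -17.1 -25.7  51.5  -1.6 -59.8]
time: 14.38
ee_pos: [0.5881, 0.117, 0.1646]
tcp_rot: [-64.1, 60.0, 8.7]
wrist_force: [0.3, -3.4, 3.5]
opening: 0.0134
F [-3.09 -2.91 -2.43] T [ 0.61   0.835 -0.388] 14.38 0.013425229199157169 rot [-64.1  60.    8.7] q [ 12.  -17.1 -25.7  51.5  -1.6 -61.3]
```

```bash
python3 -m handwheel '[[1,0,0,0,0,0,1],[1.3,0,0,-0.002,0,0,1],[1.3,0,0,-0.004,0,0,1],[1.3,0,0,-0.005,0,0,1],[1.3,0,0,-0.005,0,0,1]]'; python3 t.py
python3 -c "
from h import *
save(bot.camera('wrist'),'w7')"
```

```text
time: 15.0
ee_pos: [0.5854, 0.1165, 0.1677]
tcp_rot: [-62.9, 60.1, 8.7]
wrist_force: [7.2, -2.9, -3.5]
opening: 0.0134
F [ 6.33 -5.45 -1.69] T [ 0.235  0.577 -0.986] 15.0 0.01336609649048795 rot [-62.9  60.1   8.7] q [ 12.  -17.5 -25.6  52.1  -1.6 -60. ]
```

View pics/w7.png

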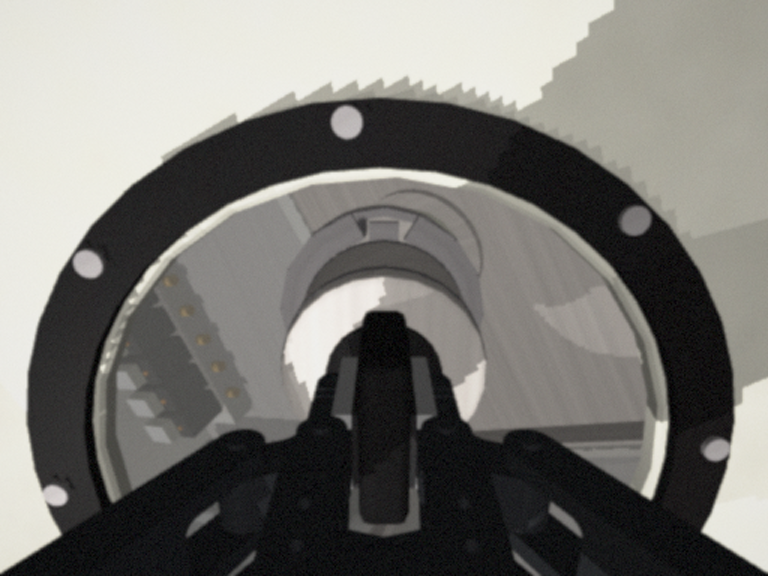

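```bash
python3 -m handwheel '[[0,0,0,-0.0015,0,0,1],[0,0,0,-0.003,0,0,1],[0,0,0,-0.003,0,0,1]]'; python3 t.py
```

```text
time: 15.42
ee_pos: [0.5837, 0.1163, 0.1702]
tcp_rot: [-62.8, 60.1, 8.7]
wrist_force: [5.3, -2.5, -3.7]
opening: 0.0138
F [ 5.64 -3.62 -1.81] T [ 0.18   0.628 -0.698] 15.43 0.013801716117791034 rot [-62.8  60.1   8.7] q [ 12.  -17.7 -25.5  52.4  -1.6 -60. ]
```

```bash
python3 -m handwheel '[[0,0,0,-0.002,0,0,1],[0,0,0,-0.004,0,0,1],[0,0,0,-0.006,0,0,1],[0,0,0,-0.006,0,0,1]]'; python3 t.py
python3 -m handwheel '[[0,0,0,-0.004,0,0,1],[0,0,0,-0.008,0,0,1],[0,0,0,-0.012,0,0,1],[0,0,0,-0.012,0,0,1]]'; python3 t.py
```

```text
time: 15.92
ee_pos: [0.5799, 0.1161, 0.1751]
tcp_rot: [-62.8, 60.2, 8.8]
wrist_force: [-2.1, -1.4, -3.5]
opening: 0.0133
F [ 1.94  2.81 -2.61] T [-0.033  0.652  1.011] 15.93 0.013339830161042546 rot [-62.8  60.2   8.8] q [ 12.  -18.2 -25.3  53.2  -1.6 -60. ]
time: 16.42
ee_pos: [0.575, 0.115, 0.1875]
tcp_rot: [-62.8, 60.0, 8.7]
wrist_force: [-0.1, 0.2, -6.5]
opening: 0.0134
F [ 5.59  3.03 -1.28] T [0.038 0.47  0.883] 16.43 0.013366426916459328 rot [-62.8  60.    8.7] q [ 12.1 -19.2 -24.7  54.6  -1.7 -59.9]
```

```bash
python3 -m handwheel '[[0,0,0,-0.008,0,0,1],[0,0,0,-0.02,0,0,1],[0,0,0,-0.035,0,0,1],[0,0,0,-0.05,0,0,1],[0,0,0,-0.065,0,0,1],[0,0,0,-0.08,0,0,1],[0,0,0,-0.1,0,0,1],[0,0,0,-0.12,0,0,1],[0,0,0,-0.14,0,0,1],[0,0,0,-0.155,0,0,1],[0,0,0,-0.155,0,0,1]]'; python3 t.py
python3 - <<'E'
from h import *
save(bot.camera('wrist'),'w8'); c=bot.camera('scene'); save(c,'s8')
o=bot.get_obs(); R=Rt(o)
for nm in("tray1_free","tray1_kept","tray1"):
  print(nm,[(np.round(np.array(d["centre"])*[512,384],1).tolist(),round(d["conf"],2),onz(c,*(np.array(d["centre"])*[512,384]),.005).round(4)) for d in bot.tip_of(nm,c)][:3])
E
```

```text
time: 17.8
ee_pos: [0.4985, 0.1033, 0.3229]
tcp_rot: [-62.8, 59.9, 8.7]
wrist_force: [0.9, -0.5, -4.6]
opening: 0.0132
F [ 4.35  1.13 -1.3 ] T [-0.049  0.423  0.949] 17.8 0.013201527518739684 rot [-62.8  59.9   8.7] q [ 12.8 -27.7 -15.4  72.3  -2.  -59.3]
tray1_free [([162.1, 268.7], 0.57, array([ 0.431 , -0.3268,  0.005 ]))]
tray1_kept [([178.7, 239.1], 0.87, array([ 0.4155, -0.2169,  0.005 ]))]
tray1 [([172.4, 255.1], 0.97, array([ 0.4312, -0.2718,  0.005 ])), ([231.8, 290.1], 0.88, array([ 0.6604, -0.2537,  0.005 ])), ([267.9, 159.9], 0.24, array([0.5018, 0.1908, 0.005 ]))]
```

View pics/w8.png

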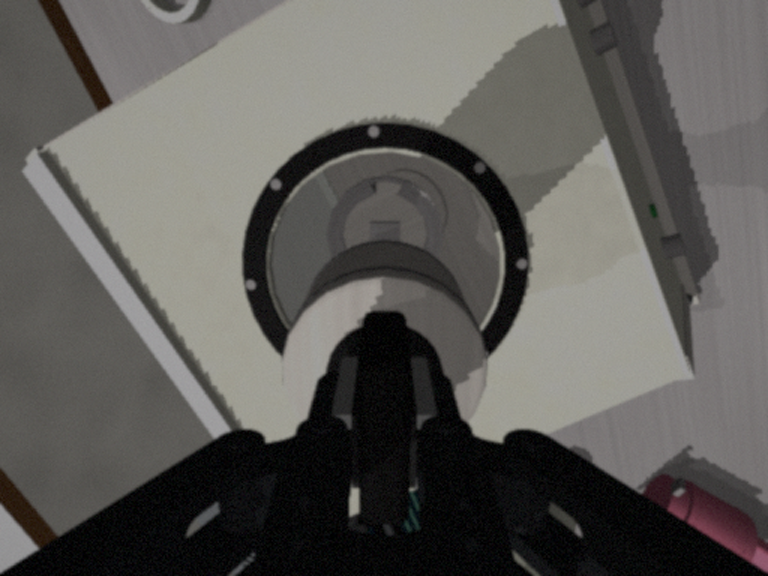

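View pics/s8.png

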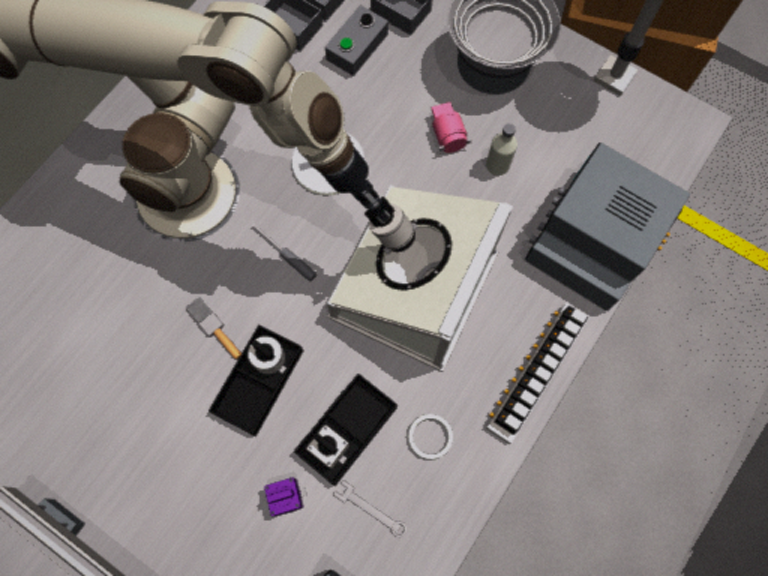

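Run:
```python
from h import *
c=bot.camera('scene')
P=[onz(c,*(np.array(p)/4-.375+[130,205]),.045) for p in((172,48),(287,110),(160,343),(38,278))]
P=np.array(P); print(P.round(4)); ce=P.mean(0); print(ce)
d=(P[2]+P[3]-P[0]-P[1])/2; L=np.linalg.norm(d); w=np.linalg.norm((P[1]+P[2]-P[0]-P[3])/2); d/=L; print(L,w,"dir",d,"yaw",np.degrees(np.arctan2(d[0],-d[1])))
print("free",ce+.0525*d,"kept",ce-.0525*d)
```

```text
[[ 0.3632 -0.1713  0.045 ]
 [ 0.4733 -0.1597  0.045 ]
 [ 0.5032 -0.3682  0.045 ]
 [ 0.3915 -0.3828  0.045 ]]
[ 0.43279353 -0.27050328  0.045     ]
0.21201555782753392 0.111706523715257 dir [ 0.13713399 -0.99055251  0.        ] yaw 7.88203610244421
free [ 0.43999306 -0.32250729  0.045     ] kept [ 0.42559399 -0.21849928  0.045     ]
```

Run:
```python
from h import *
o=bot.get_obs(); R=Rt(o)
E=lambda a,d:Ro.from_euler(a,d,degrees=True).as_matrix()
# exact down: use axes
R2=E('z',-49)@E('z',8.7)@E('y',30)@E('z',-8.7)@R
x=R2[:,0]; print(x)
xn=np.array([0,0,-1.]); y=R2[:,1]-xn*(R2[:,1]@xn); y/=np.linalg.norm(y); R2=np.c_[xn,y,np.cross(xn,y)]
print(R2.round(3)); mv(R,o["ee_pos"],R2,[.438,-.3245,.31])
```

```text
[-0.00175452  0.00152076 -0.9999973 ]
[[ 0.    -0.384  0.923]
 [ 0.     0.923  0.384]
 [-1.     0.     0.   ]]
turn [47.86, 24.13, 19.1] shift [-0.0531, -0.088, -0.4197]
```

```bash
python3 -m handwheel '[[2,1,1,-0.006,-0.004,-0.02,1],[6,3,2.4,-0.01,-0.011,-0.052,1],[11,5.5,4.4,-0.015,-0.02,-0.095,1],[16,8,6.4,-0.02,-0.029,-0.14,1],[21,10.6,8.4,-0.025,-0.038,-0.184,1],[26,13,10.4,-0.03,-0.047,-0.226,1],[31,15.6,12.4,-0.035,-0.057,-0.27,1],[36,18.1,14.4,-0.041,-0.066,-0.315,1],[41,20.6,16.4,-0.046,-0.075,-0.36,1],[45,22.6,18,-0.05,-0.083,-0.395,1],[47,23.7,18.8,-0.052,-0.087,-0.412,1],[47.9,24.1,19.1,-0.053,-0.088,-0.42,1],[47.9,24.1,19.1,-0.053,-0.088,-0.42,1]]'; python3 t.py
python3 - <<'E'
from h import *
o=bot.get_obs(); c=bot.camera('wrist'); save(c,'w9'); R=Rt(o)
T=np.array(c["tool_from_camera"])
def pr(x):
    p=np.linalg.inv(T)@np.r_[R.T@(x-o["ee_pos"]),1]; return np.round([1.5*(c["fx"]*p[0]/p[2]+c["cx"]),1.5*(c["fy"]*p[1]/p[2]+c["cy"])],0)
ce=np.array([.438,-.3245,0]); a=np.radians(7.9); ex=np.array([np.cos(a),np.sin(a),0]);ey=np.array([-np.sin(a),np.cos(a),0])
for i in(-1,1):
  for j in(-1,1): print(i,j,pr(ce+ex*.05*i+ey*.05*j+[0,0,.045]),pr(ce+ex*.055*i+ey*.055*j+[0,0,.045]))
for nm in("tray1_free","tray1_kept"):
  print(nm,[(np.round(np.array(d["centre"])*[768,576],1).tolist(),round(d["conf"],2)) for d in bot.tip_of(nm,c)][:3])
print(pr(ce+[0,0,.005]),pr(ce+ey*.105+[0,0,.005]))
save(bot.camera('side'),'d9')
E
```

```text
time: 19.73
ee_pos: [0.4382, -0.3249, 0.3102]
tcp_rot: [9.3, 89.9, 31.8]
wrist_force: [0.6, 0.8, -5.0]
opening: 0.0133
F [4.96 0.45 0.87] T [ 0.043 -0.035 -0.03 ] 19.73 0.013305652618053117 rot [ 9.3 89.9 31.8] q [-3.660e+01  6.200e+00  1.810e+01  1.019e+02  1.000e-01 -5.910e+01]
-1 -1 [339. 160.] [334. 152.]
-1 1 [461. 193.] [469. 188.]
1 -1 [312. 279.] [305. 283.]
1 1 [426. 307.] [430. 314.]
tray1_free [([388.2, 228.2], 0.67)]
tray1_kept [([382.5, 305.2], 0.22)]
[384. 228.] [495. 257.]
```

View pics/w9.png

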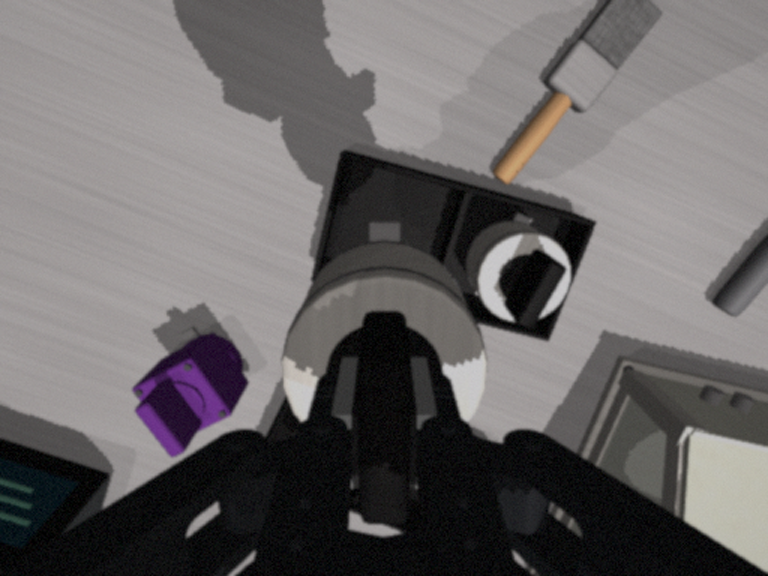

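View pics/d9.png

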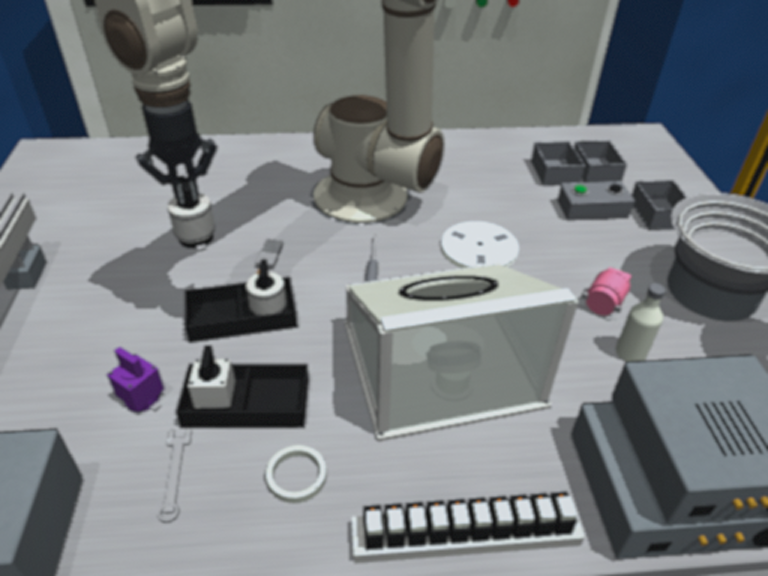

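Run:
```python
from h import *
from scipy.optimize import least_squares
o=bot.get_obs(); c=bot.camera('wrist'); R=Rt(o)
f=cv2.convertScaleAbs(c["frame"][:,:,::-1],alpha=3,beta=10)
cv2.imwrite("pics/w9z.png",cv2.resize(f[90:240,195:410],None,fx=3.5,fy=3.5,interpolation=cv2.INTER_CUBIC))
T=np.array(c["tool_from_camera"])
def pr(x):
    p=np.linalg.inv(T)@np.r_[R.T@(x-o["ee_pos"]),1]; return np.array([1.5*(c["fx"]*p[0]/p[2]+c["cx"]),1.5*(c["fy"]*p[1]/p[2]+c["cy"])])
obs=[((-.055,-.1075),(345,151)),((-.055,.1075),(596,221)),((.055,.1075),(549,339))]
def res(p):
    a=p[2]; return np.concatenate([pr(np.array([p[0]+np.cos(a)*x-np.sin(a)*y,p[1]+np.sin(a)*x+np.cos(a)*y,.045]))-uv for (x,y),uv in obs])
s=least_squares(res,[.432,-.27,.14]); p=s.x; print(p,np.degrees(p[2]),s.fun.round(1))
a=p[2]; print("free",p[0]+np.sin(a)*.0525,p[1]-np.cos(a)*.0525)
```

```text
[ 0.42791844 -0.26738664  0.13073054] 7.490308151599533 [-3.6 -1.5  2.9  0.1  1.   2.5]
free 0.4347622558911361 -0.31943865328677745
```

View pics/w9z.png

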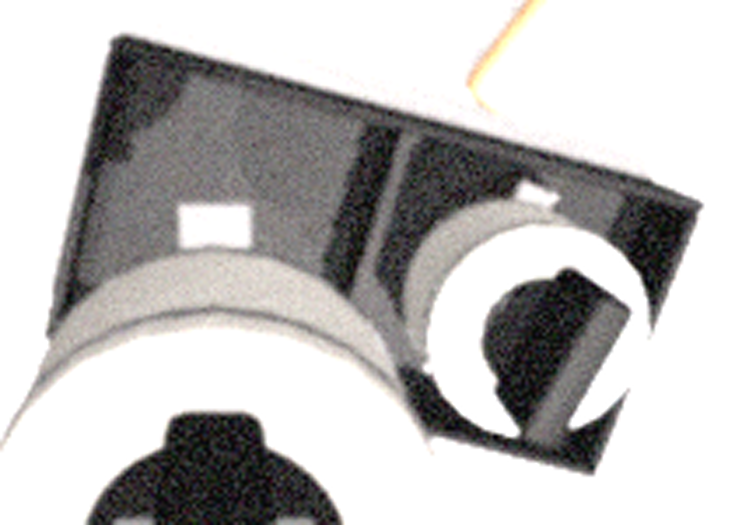

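```bash
python3 -m handwheel '[[-5,0,0,0.01,0.001,0,1],[-12,0,0,0.03,0.0035,0,1],[-20,0,0,0.06,0.0035,0,1],[-27,0,0,0.09,0.0035,0,1],[-30,0,0,0.115,0.0035,0,1],[-30,0,0,0.135,0.0035,0,1],[-30,0,0,0.145,0.0035,0,1],[-30,0,0,0.145,0.0035,0,1],[-30,0,0,0.145,0.0035,0,1]]'; python3 t.py
python3 - <<'E'
from h import *
save(bot.camera('wrist'),'w10'); c=bot.camera('side'); f=c["frame"][:,:,::-1]; cv2.imwrite("pics/d10.png",cv2.resize(f[140:300,70:230],None,fx=3.5,fy=3.5,interpolation=cv2.INTER_CUBIC))
c=bot.camera('scene'); f=c["frame"][:,:,::-1]; cv2.imwrite("pics/s10.png",cv2.resize(f[190:340,90:250],None,fx=3.5,fy=3.5,interpolation=cv2.INTER_CUBIC))
E
```

```text
time: 21.1
ee_pos: [0.4373, -0.3215, 0.1667]
tcp_rot: [-53.1, 89.8, -0.6]
wrist_force: [0.1, 0.5, -4.4]
opening: 0.0135
F [4.4  0.2  0.43] T [-0.007  0.017 -0.012] 21.1 0.013503778104364674 rot [-53.1  89.8  -0.6] q [-36.4   3.   -1.3  85.6   0.1 -88.9]
```

View pics/w10.png

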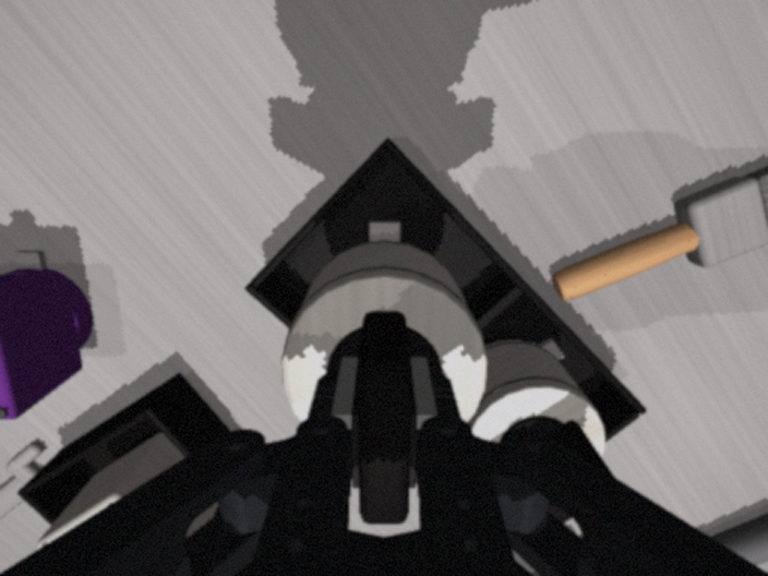

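View pics/d10.png

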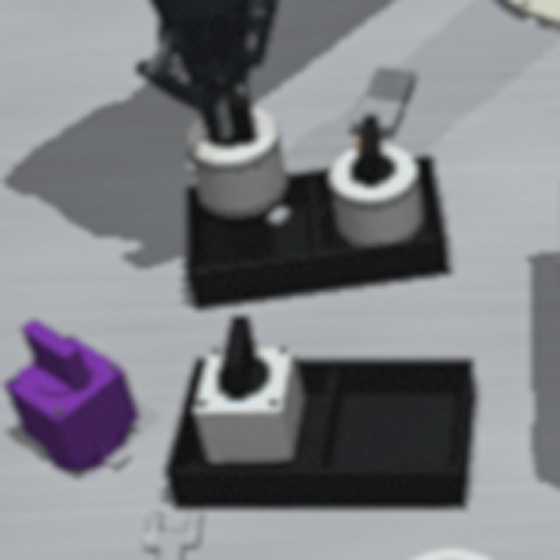

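View pics/s10.png

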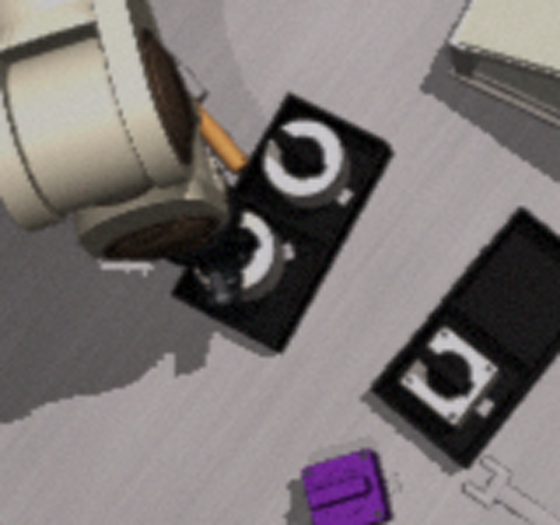

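Run:
```python
from h import *
from scipy.optimize import least_squares
o=bot.get_obs(); c=bot.camera('wrist'); R=Rt(o)
T=np.array(c["tool_from_camera"])
def pr(x):
    p=np.linalg.inv(T)@np.r_[R.T@(x-o["ee_pos"]),1]; return np.array([1.5*(c["fx"]*p[0]/p[2]+c["cx"]),1.5*(c["fy"]*p[1]/p[2]+c["cy"])])
obs=[((-.055,-.1075),(389,139)),((-.055,.1075),(645,409)),((.055,-.1075),(247,288))]
def res(p):
    a=p[2]; return np.concatenate([pr(np.array([p[0]+np.cos(a)*x-np.sin(a)*y,p[1]+np.sin(a)*x+np.cos(a)*y,.045]))-uv for (x,y),uv in obs])
s=least_squares(res,[.432,-.27,.14]); p=s.x; print(p,np.degrees(p[2]),s.fun.round(1))
a=p[2]; fr=np.array([p[0]+np.sin(a)*.0525,p[1]-np.cos(a)*.0525,o["ee_pos"][2]]);print("free",fr,"TCP",o["ee_pos"]); print("tool shift",R.T@(fr-o["ee_pos"]))
```

```text
[ 0.42833195 -0.26862809  0.12702664] 7.278090631295924 [ 0.3 -2.5  4.7  3.7 -4.6  1.1]
free [ 0.43498293 -0.3207051   0.16640832] TCP [ 0.43719892 -0.32159951  0.16640832]
tool shift [-6.17172553e-06  2.30292878e-03 -6.38036784e-04]
```

```bash
python3 -m handwheel '[[0,0,0,0.008,0.001,0,1],[0,0,0,0.016,0.0015,0,1],[0,0,0,0.024,0.0015,0,1],[0,0,0,0.032,0.0015,0,1],[0,0,0,0.04,0.0015,0,1],[0,0,0,0.046,0.0015,0,1],[0,0,0,0.05,0.0015,0,1],[0,0,0,0.05,0.0015,0,1]]'; python3 t.py
```

```text
time: 22.3
ee_pos: [0.4357, -0.3204, 0.1153]
tcp_rot: [-17.5, 89.9, 35.1]
wrist_force: [-1.0, -0.4, -4.4]
opening: 0.0137
F [ 4.37  0.59 -0.94] T [-0.017 -0.     0.002] 22.3 0.013653971868929332 rot [-17.5  89.9  35.1] q [-36.4   3.2  -6.7  80.    0.1 -88.9]
```

```bash
python3 -m handwheel '[[0,0,0,0.0015,0,0,1],[0,0,0,0.003,0,0,1],[0,0,0,0.003,0,0,1]]'; python3 t.py;  python3 -m handwheel '[[0,0,0,0.001,0,0,1],[0,0,0,0.002,0,0,1],[0,0,0,0.002,0,0,1]]'; python3 t.py
```

```text
time: 22.68
ee_pos: [0.4358, -0.3204, 0.1126]
tcp_rot: [-26.8, 89.9, 25.8]
wrist_force: [0.2, 0.9, -5.3]
opening: 0.0136
F [5.3  0.42 0.84] T [-0.001 -0.023 -0.036] 22.68 0.013596213926456671 rot [-26.8  89.9  25.8] q [-36.4   3.2  -7.   79.7   0.1 -88.9]
time: 23.05
ee_pos: [0.4358, -0.3204, 0.1105]
tcp_rot: [-23.1, 89.9, 29.4]
wrist_force: [0.3, -0.5, -4.5]
opening: 0.013
F [ 4.51 -0.54 -0.19] T [-0.013  0.026  0.029] 23.05 0.012977703296603206 rot [-23.1  89.9  29.4] q [-36.4   3.3  -7.2  79.5   0.1 -88.9]
```

```bash
python3 -m handwheel '[[0,0,0,0.0007,0,0,1],[0,0,0,0.0015,0,0,1],[0,0,0,0.0015,0,0,1]]'; python3 t.py;  python3 -m handwheel '[[0,0,0,0.0007,0,0,1],[0,0,0,0.0015,0,0,1],[0,0,0,0.0015,0,0,1]]'; python3 t.py
```

```text
time: 23.42
ee_pos: [0.4358, -0.3204, 0.109]
tcp_rot: [-23.4, 89.9, 29.1]
wrist_force: [-0.4, -1.3, -4.4]
opening: 0.0133
F [ 4.36 -0.46 -1.32] T [-0.005  0.006  0.02 ] 23.43 0.013315199921930171 rot [-23.4  89.9  29.1] q [-36.4   3.3  -7.3  79.3   0.1 -88.9]
time: 23.8
ee_pos: [0.4358, -0.3204, 0.1075]
tcp_rot: [-24.4, 89.9, 28.1]
wrist_force: [0.6, 1.0, -4.1]
opening: 0.0134
F [4.14 0.14 1.18] T [-0.006  0.065 -0.021] 23.8 0.013358281424272698 rot [-24.4  89.9  28.1] q [-36.4   3.3  -7.5  79.2   0.1 -88.9]
```

```bash
python3 -m handwheel '[[0,0,0,0.0005,0,0,1],[0,0,0,0.001,0,0,1],[0,0,0,0.001,0,0,1]]'; python3 t.py;  python3 -m handwheel '[[0,0,0,0.0005,0,0,1],[0,0,0,0.001,0,0,1],[0,0,0,0.001,0,0,1]]'; python3 t.py
python3 - <<'E'
from h import *
c=bot.camera('side'); f=c["frame"][:,:,::-1]; cv2.imwrite("pics/d11.png",cv2.resize(f[160:240,100:220],None,fx=6,fy=6,interpolation=cv2.INTER_CUBIC))
E
```

```text
time: 24.18
ee_pos: [0.4358, -0.3204, 0.1065]
tcp_rot: [-26.1, 89.9, 26.4]
wrist_force: [-0.0, -0.1, -4.1]
opening: 0.0137
F [ 4.15 -0.05 -0.11] T [ 0.029  0.011 -0.024] 24.18 0.013701735048295804 rot [-26.1  89.9  26.4] q [-36.4   3.3  -7.6  79.1   0.1 -88.9]
time: 24.55
ee_pos: [0.4359, -0.3204, 0.1058]
tcp_rot: [-33.7, 89.9, 18.8]
wrist_force: [0.2, 0.2, -2.7]
opening: 0.0132
F [ 2.73 -0.05  0.33] T [ 0.02  -0.04   0.146] 24.55 0.013247392496680053 rot [-33.7  89.9  18.8] q [-36.4   3.3  -7.7  79.    0.1 -88.9]
```

View pics/d11.png

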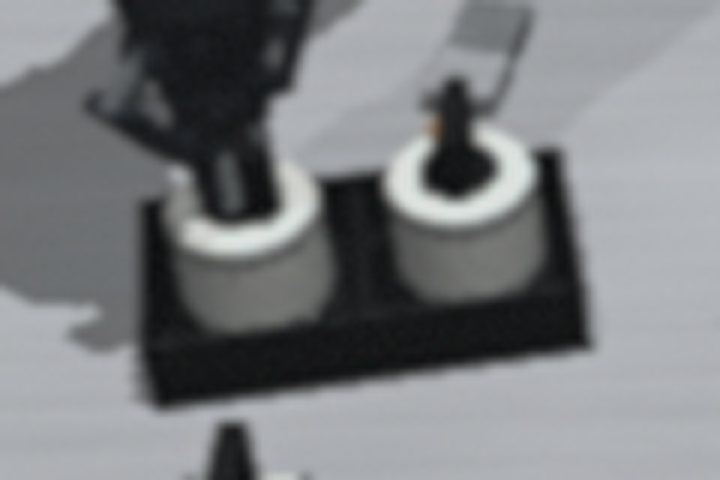

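```bash
python3 -m handwheel '[[0,0,0,0.0005,0,0,1],[0,0,0,0.0005,0,0,1]]'; python3 t.py;  python3 -m handwheel '[[0,0,0,0.0005,0,0,1],[0,0,0,0.0005,0,0,1]]'; python3 t.py
```

```text
time: 24.85
ee_pos: [0.4359, -0.3204, 0.1058]
tcp_rot: [-40.1, 89.9, 12.4]
wrist_force: [-0.4, 2.8, 5.0]
opening: 0.0137
F [-5.01  2.01  1.97] T [ 0.021 -0.119  0.744] 24.85 0.013699387117275096 rot [-40.1  89.9  12.4] q [-36.4   3.3  -7.7  78.9   0.1 -88.9]
time: 25.1
ee_pos: [0.436, -0.3204, 0.1058]
tcp_rot: [-46.4, 89.8, 6.1]
wrist_force: [-2.4, 3.9, 10.1]
opening: 0.0136
F [-10.08   4.26   1.65] T [-0.028 -0.103  1.135] 25.1 0.01359130687098977 rot [-46.4  89.8   6.1] q [-36.4   3.3  -7.7  78.9   0.1 -88.9]
```

```bash
python3 -m handwheel '[[0,0,0,-0.0007,0,0,1],[0,0,0,-0.0007,0,0,1],[0,0,0,-0.0007,0,0,0.5],[0,0,0,-0.0007,0,0,0.2],[0,0,0,-0.0007,0,0,0],[0,0,0,-0.0007,0,0,0],[0,0,0,-0.0007,0,0,0],[0,0,0,-0.0007,0,0,0]]'; python3 t.py; python3 -c "
from h import *
save(bot.camera('wrist'),'w12')"
```

```text
time: 26.1
ee_pos: [0.4358, -0.3204, 0.1053]
tcp_rot: [-27.0, 89.9, 25.5]
wrist_force: [1.0, -1.1, 0.1]
opening: 0.0427
F [-0.06 -1.41 -0.28] T [ 0.021 -0.023  0.024] 26.1 0.042732840001670276 rot [-27.   89.9  25.5] q [-36.4   3.3  -7.7  78.9   0.1 -88.9]
```

View pics/w12.png

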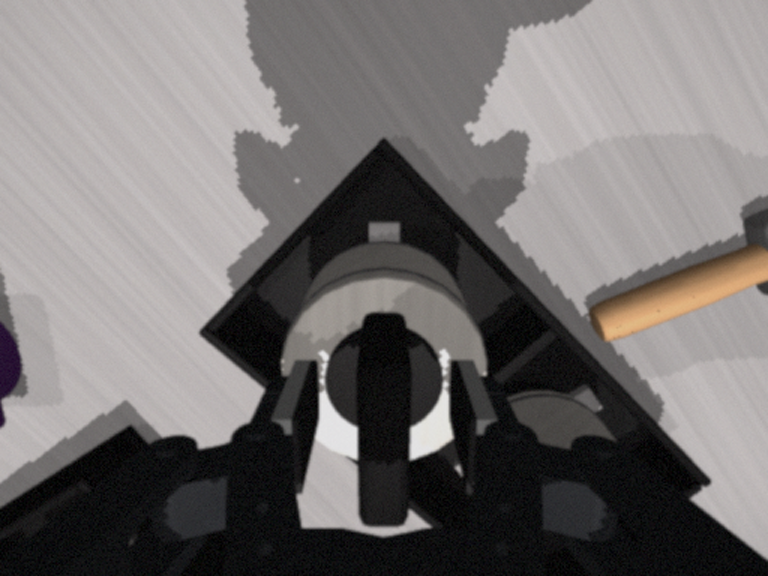

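Released cleanly, with the unit upright in the pocket. Retracting.

```bash
python3 -m handwheel '[[0,0,0,-0.01,0,0,0],[0,0,0,-0.025,0,0,0],[0,0,0,-0.045,0,0,0],[0,0,0,-0.075,0,0,0],[0,0,0,-0.11,0,0,0],[0,0,0,-0.14,0,0,0],[0,0,0,-0.16,0,0,0],[0,0,0,-0.16,0,0,0],[0,0,0,-0.16,0,0,0]]'; python3 t.py
python3 - <<'E'
from h import *
save(bot.camera('wrist'),'w13'); save(bot.camera('side'),'d13')
E
```

```text
time: 27.28
ee_pos: [0.4355, -0.3205, 0.2648]
tcp_rot: [-16.0, 89.9, 36.6]
wrist_force: [0.4, 1.0, -0.2]
opening: 0.0426
F [0.16 0.29 1.08] T [-0.018  0.035  0.039] 27.27 0.04262222471630311 rot [-16.   89.9  36.6] q [-36.4   4.   10.7  96.6   0.1 -88.9]
```

View pics/w13.png

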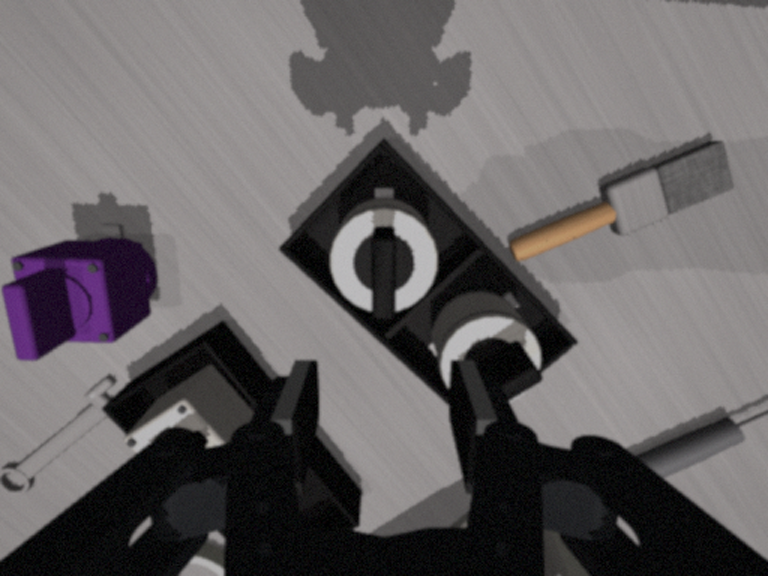

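View pics/d13.png

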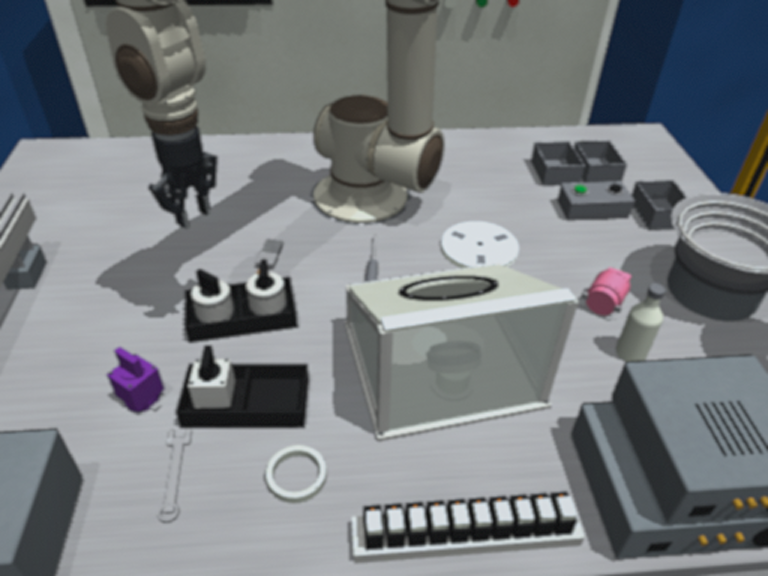

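The unit stands upright in the pocket beside the round spare (wrist view about (384,260)). Both spares are still standing, and the mount in the cell is empty.

```bash
python3 -c "
from workcell import bot
print(bot.job_done())"
```

```text
the job is handed in; nothing more can be done
None
```

The reference unit is out of the test cell and standing upright in the free pocket of the tray that holds the round spare. I handed the job in at about 27 s; it reports no verdict.

- **Unlocking:** I gripped the bar at 50 N and eased the unit anticlockwise about 64°. Torque about its axis stayed below 0.1 N m until it rose to 0.6 N m at the stop. I then backed off about 1° and drew it out along the port's axis. Wrist force stayed at or below about 9 N in the readings I took during turning and lifting.
- **Setting down:** I lowered it in steps of 0.5–1.5 mm. The unit touched the floor at a TCP height of 106 mm. The last steps pressed it down with about 14 N, and I relieved that by 0.7 mm before opening the fingers.
- **Last checks:** The wrist and side pictures show the unit upright in its pocket, both spares standing in theirs, and the mount in the cell empty. The gripper is clear, and wrist force is about 1 N, near its noise.
- **Disagreements:**
  - The scene and wrist pictures put the free pocket's centre about 5 mm apart. I aimed between them, and the unit fitted with room to spare.
  - My first cell model misfitted the corner pixels by up to 6 px, so I triangulated the corners instead, and the wrist picture confirmed that result.
  - Sideways wrist force varied by a few newtons as the lugs left the collar. It settled once the unit was free.

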